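Lock the slicing-guide stop with a T-bolt

ROBOT

A 7-joint arm with a two-finger parallel gripper is mounted at the origin on a cart in front of the work surface, level with it; the furniture and walls round the work are solid. World frame = base frame: x ahead of the robot, y to its left, z up, the work surface at z = 0. Lengths are in m, angles in rad, forces in N, time in s.
With the tool pointing down it reaches from about 0.4 to 0.925 m from the base axis. Payload 5.6 kg.
Tool frame: the origin (TCP) lies midway between the tips of the shut fingers; the grasp point (between the pads) lies 19 mm behind it; z points along the fingers, y is the line along which they close (so a half turn about z gives the same grasp; the last joint's range is limited). The gripper opens to 85 mm and grips with 20 to 120 N. Pads are 22 mm wide; open, the fingers measure 114 mm over their backs; the gripper's body (76 mm by 85 mm) begins 54 mm behind the grasp point. The pads swing forward as they close: fully open they stand 13 mm farther back than shut.
Start: joints at [1.114, 0.468, -0.012, 1.603, 0.006, 1.071, -0.056], TCP at [0.261, -0.595, 0.231] pointing down, gripper open.
Joint ranges: [-2.53, 2.53], [-0.31, 2.02], [-1.57, 1.55], [0.28, 2.44], [-1.29, 4.43], [0.15, 1.84], [-2.92, 2.92]. Speed limits (rad/s): [2.57, 2.57, 3.14, 3.14, 3.14, 3.14, 3.14].

INTERFACE

Orientations are given as a rotation vector (axis times angle).
In Python, from workcell import bot gives the robot as it stands. The module is installed in compiled form; this text tells all that it offers.
- The arm moves only by the tool send_rows, never from a script. Its argument "targets" is a list of rows, each an object with "rot": the turn, a rotation vector about the tool's x, y, z normalised to -1 to 1, where 1 is 6 degrees, a list of three; "xyz": the shift along the tool's x, y, z normalised to -1 to 1, where 1 is 0.03 m, a list of three; "grip": the closure, from 0 (fully open) to 1 (shut). A call has 1 to 20 rows; each row shifts and turns the commanded pose from where the row before left it, along the tool's axes as they then stand; what a row does not reach is not made up. A row lasts 1/8 s, in which the tool goes at most 62.5 mm and 10.7 degrees, less where a joint would pass 70% of its speed; a pose out of reach is approached as far as the arm can. A call with a number of a shift or a turn outside -1 to 1 is refused whole. A call with a gripper value outside its range is refused whole. The fingers move at their own pace and stop on an object; "newtons" is the grip in N (left out, the last holds). Time passes only in rows, so rows that do not move let the fingers close. It gives the time, the measured TCP pose, the force, the opening and the grip force at its end, in the units of the state.
- bot.sense(): the state, without advancing time (a new reading comes with each control period).
- bot.capture(name): name is "scene" or "top" or "wrist"; returns a dict with "color" (400x640x3 uint8, red, green, blue), "fovy" (degrees; the focal length in pixels is half the picture's height over the tangent of half this angle, whatever the lens; pixels are square), "cx", "cy" (the principal point, pixels), "camera_from_world" (4x4, takes a point from world to camera coordinates); the wrist camera has in their place "mount" (4x4, takes a point from camera to tool coordinates, whose origin is the TCP and whose axes are the flange's). Camera axes: x right, y down, z forward; pixel columns grow to the right and rows downward; lengths in m; the calibration is good to about 2 mm. A picture is of the moment at which its call begins: read the wrist's pose just before it. There is no depth.
- bot.finish_job(): hands the job in; it is judged then, once.
The state is a dict: "time": time; "qpos": joint angles; "dq": joint speeds; "joint_efforts": joint torques, N m; "tool_pos": TCP position; "orientation": TCP orientation; "wrist_force": force on the tool from outside, world axes, zero at the start; "moment": the same for the moment, N m; "grip_width": finger opening in m; "finger_force": force on a finger pad.
Only numpy, scipy, OpenCV 4.12 (cv2) and the standard library are available. Lean on these libraries where they do the work, as an engineer would, in place of code of your own. Each camera call takes 0.05 s, during which the arm holds its last target. There are 200 camera calls.

TASK

Take the T-bolt with the yellow tang from its wooden rest and lower its head lengthwise through the red stop's opening into the rail's slot, then turn it a quarter turn clockwise (seen from above) so the head lies square under the slot's lips. Then turn the black hex nut clockwise until it bears on the stop, then about 20 degrees past the first clear resistance, so that it clamps firmly but is not forced. Leave the stop at its present setting and the cup, shaker and jar where they stand, and never jam the bolt hard against the rail.

Things in the scene. Friction and masses are not known exactly. Their poses are not given: they have to be found in the camera images.
- rail: Aluminium T-slot rail, fixed on the worktop, 290 x 48 x 30 mm. Origin: centre of its underside; x along the slot, z up. Slot along the full length: mouth 13 mm wide from the top (z = 30 mm) to z = 24 mm (underside of the lips), below it a channel 24.8 mm wide with its floor at z = 12.5 mm.
- end_stop: Red sheet-metal stop that slides stiffly (5 N) along the rail and cannot lift. Plate 46 mm wide, 4 mm thick on the rail (top 34 mm above the worktop); an upright 72 mm wide, 44 mm high stands 82 mm along +x from the opening. Origin: centre of the opening, at the plate's underside; axes as the rail's. Black wear pads flank the opening, 0 to 4 mm proud of the plate (their wear differs).
- stop_opening (a point): Centre of the oblong opening in the stop's plate, at the plate's top face; opening 34 mm along the rail, 16 mm across, centred over the slot. Axes as the rail's.
- bolt_rest: Wooden rest block, fixed, 72 x 56 x 26 mm, in which the bolt stands upright: a recess 26 x 13 mm, 14 mm deep, long side along its x. Origin: centre of its underside.
- t_bolt: Steel T-bolt, 88 mm tall, 0.2 kg with its nut, standing in the rest. Origin: centre of the head's underside; z up the shank, x along the head. Head 24 x 11 x 9 mm (x, y, z), two opposite corners rounded: in the channel it turns clockwise (from above) about 95 degrees from lengthwise and is then stopped; anticlockwise it jams. Shank 9 mm. Head on the floor, the bolt can rise 2.5 mm to the lips.
- tang_centre (a point): Centre of the yellow tang at the bolt's top, fixed to the bolt, 72 mm above the head's underside; axes as the bolt's. Tang 22 mm (x) x 10 mm (y) x 32 mm high, its foot 5 mm or more above the nut. Grip it across its 10 mm thickness (y).
- clamp_nut: Black hex nut on the bolt below the tang, 32 mm across flats, 24 mm high. Origin: centre of its underside, on the bolt's axis, 25.5 to 26.5 mm above the head's underside at the start; flats face its own +x, -x and every 60 degrees between. Clockwise from above it moves down the bolt 2.9 mm per rad.
- nut_centre (a point): Centre of the nut, half-way up; axes as the nut's. The nut turns lightly (0.012 N m) until it bears on the pads with the bolt's head up under the lips, 0.9 to 2.8 rad from the start. Then force and torque climb steeply, about 100 N and 0.6 N m per rad: 0.35 rad past the first clear resistance (0.1 N m, felt while turning slowly) is right, 0.7 rad overstrains it. It stays as it is left.
- espresso_cup: White espresso cup with dots, 63 mm wide and 55 mm high, loose; leave alone.
- salt_shaker: Glass salt shaker, 44 mm diameter, 90 mm high, loose; leave alone.
- jam_jar: Jam jar, 69 mm diameter, 99 mm high, loose; leave alone.

How it is judged:
By the outcome, as a careful person would: the job done as asked, in the order asked, and still so for the second after the job is handed in, with the robot touching nothing.
It also fails if it takes over 72 s, if anything falls off the work surface, if the arm or the gripper's body presses on something with over 40 N, if the wrist force passes 120 N, or if a joint passes its speed limit or range.

## Working session

There is one attempt and no reset: what is moved stays moved. The work goes in short steps, Python scripts to look and compute and a tool call to move; the robot and the scene stay as the last step left them, time stands still between calls to the robot, and variables do not carry over. Pictures are saved under pics/ and viewed, at most 10 in all, crops included, and the job is handed in when it is done.

Besides the shell and the picture viewer there is one more tool, called after ">>>" as name(argument=value, ...) on one line, values as JSON. send_rows: Moves the arm, as the interface text tells. Scaled input: -1 to 1 covers 0.03 m each way for a shift and 6 degrees each way for a turn. Its arguments: {"type":"object","properties":{"targets":{"type":"array"},"newtons":{"type":"number"}},"required":["targets"]}

```bash
mkdir -p pics; cat > h.py <<'E'
import numpy as np, cv2
from scipy.spatial.transform import Rotation as R
from workcell import bot
def snap(name,fn,crop=None,scale=1):
    s=bot.sense(); c=bot.capture(name)
    if name=="wrist":
        T=np.eye(4);T[:3,:3]=R.from_rotvec(s["orientation"]).as_matrix();T[:3,3]=s["tool_pos"]
        W=T@c["mount"]
    else: W=np.linalg.inv(c["camera_from_world"])
    f=200/np.tan(np.radians(c["fovy"])/2)
    np.savez(fn+".npz",W=W,f=f,cx=c["cx"],cy=c["cy"])
    im=c["color"][:,:,::-1]
    cv2.imwrite("pics/"+fn+"_full.png",im)
    if crop: im=im[crop[1]:crop[3],crop[0]:crop[2]]
    if scale!=1: im=cv2.resize(im,None,fx=scale,fy=scale,interpolation=cv2.INTER_CUBIC)
    cv2.imwrite("pics/"+fn+".png",im)
def at(fn,u,v,z):
    d=np.load(fn+".npz");W=d["W"]
    r=W[:3,:3]@np.array([(u-d["cx"])/d["f"],(v-d["cy"])/d["f"],1]);o=W[:3,3]
    return o+r*(z-o[2])/r[2]
def proj(fn,p):
    d=np.load(fn+".npz");q=np.linalg.inv(d["W"])@np.append(p,1)
    return q[:2]/q[2]*d["f"]+[d["cx"],d["cy"]]
E
python3 - <<'E'
from h import *
for n in("scene","top","wrist"):snap(n,n+"0")
s=bot.sense();print(s); print(R.from_rotvec(s["orientation"]).as_matrix().round(3))
for n in("scene","top","wrist"):
  d=np.load(n+"0.npz");print(n,d["W"].round(3).tolist(),d["f"],d["cx"],d["cy"])
E
```

```text
{'time': 0.15, 'qpos': array([ 1.11398934,  0.46820227, -0.01161279,  1.60343127,  0.00601755,
        1.07140469, -0.05632092]), 'dq': array([-0.00205089, -0.00135452, -0.00092341, -0.0030852 , -0.00352324,
        0.00040792,  0.00044163]), 'joint_efforts': array([ 1.10779412e-03, -5.32796180e+01,  2.17553379e-02, -2.51554674e+01,
        1.14921760e-02,  5.56286919e-03, -3.88171628e-06]), 'tool_pos': array([ 0.26112943, -0.59475795,  0.23053145]), 'orientation': array([-3.07328637e+00, -6.44995485e-01,  6.33972107e-04]), 'wrist_force': array([-0.26740193, -0.39289007,  0.01057895]), 'moment': array([-0.00187366,  0.03123775, -0.03024972]), 'finger_force': 0.0, 'grip_width': 0.08587358845855712}
[[ 0.916  0.402 -0.001]
 [ 0.402 -0.916  0.001]
 [-0.    -0.001 -1.   ]]
scene [[0.665, -0.294, 0.686, 0.004], [-0.746, -0.285, 0.601, -0.538], [0.019, -0.912, -0.409, 0.429], [0.0, 0.0, 0.0, 1.0]] 434.72426445256394 322.3523162093908 204.99025220917122
top [[0.01, -0.986, 0.168, 0.431], [-1.0, -0.014, -0.022, 0.011], [0.024, -0.168, -0.986, 1.088], [0.0, 0.0, 0.0, 1.0]] 434.54262922659893 313.681497270726 192.1385276728272
wrist [[0.403, -0.864, -0.301, 0.338], [-0.915, -0.381, -0.131, -0.56], [-0.001, 0.328, -0.945, 0.374], [0.0, 0.0, 0.0, 1.0]] 322.65516278577724 318.2322979130944 196.71695253121038
```

View pics/top0.png

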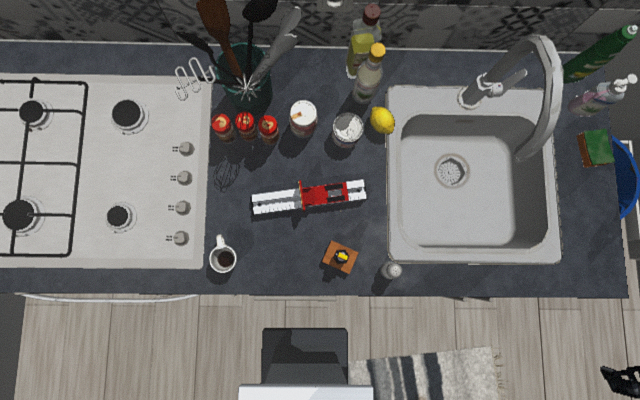

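View pics/scene0.png

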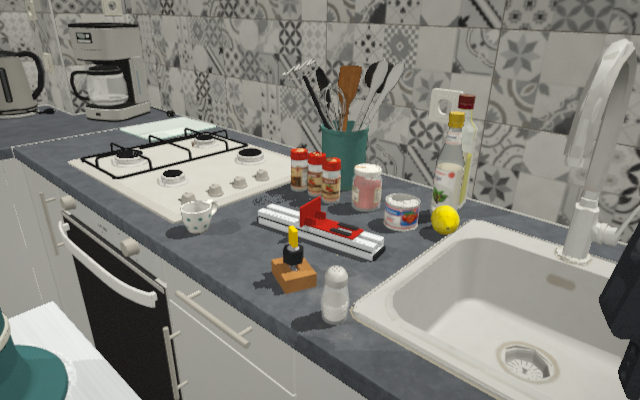

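The top view shows the rest and bolt at about (341,258), the rail from (252,205) to (366,190), the opening at about (335,194), the shaker at (392,270) and the cup at (222,260). The next picture is a zoom.

```bash
python3 - <<'E'
from h import *
im=cv2.imread("pics/top0_full.png")[170:280,245:400]
cv2.imwrite("pics/z.png",cv2.resize(im,None,fx=5,fy=5,interpolation=cv2.INTER_CUBIC))
for n,u,v,z in[("tang",342,255,.1),("rest",341,258,.026),("open",335,194,.034),("railL",252,205,.03),("railR",366,190,.03)]:print(n,at("top0",u,v,z).round(3))
E
```

```text
tang [ 0.456 -0.076  0.1  ]
rest [ 0.451 -0.081  0.026]
open [ 0.607 -0.065  0.034]
railL [0.577 0.138 0.03 ]
railR [ 0.618 -0.142  0.03 ]
```

View pics/z.png

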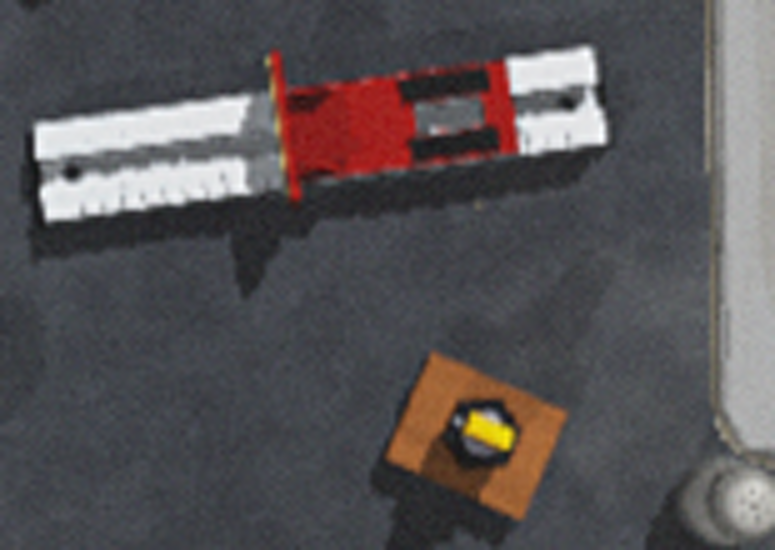

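The zoom shows the opening centre at about (450,115), the tang at (490,432) with its long axis tilted about 20° down-right, and the rail ends at (40,172) and (602,96). The upright is on the left, so the rail's +x is roughly world +y. I'm moving above the bolt now.

>>> send_rows(targets=[{"xyz":[0.68,-0.7,0],"rot":[0,0,0],"grip":0},{"xyz":[0.68,-0.7,0],"rot":[0,0,0],"grip":0},{"xyz":[0.68,-0.7,0],"rot":[0,0,0],"grip":0},{"xyz":[0.68,-0.7,0],"rot":[0,0,0],"grip":0},{"xyz":[0.68,-0.7,0],"rot":[0,0,0],"grip":0},{"xyz":[0.68,-0.7,0],"rot":[0,0,0],"grip":0},{"xyz":[0.68,-0.7,0],"rot":[0,0,0],"grip":0},{"xyz":[0.68,-0.7,0],"rot":[0,0,0],"grip":0},{"xyz":[0.68,-0.7,0],"rot":[0,0,0],"grip":0},{"xyz":[0.68,-0.7,0],"rot":[0,0,0],"grip":0},{"xyz":[0.68,-0.7,0],"rot":[0,0,0],"grip":0},{"xyz":[0.68,-0.7,0],"rot":[0,0,0],"grip":0},{"xyz":[0.68,-0.7,0],"rot":[0,0,0],"grip":0},{"xyz":[0.68,-0.7,0],"rot":[0,0,0],"grip":0},{"xyz":[0.68,-0.7,0],"rot":[0,0,0],"grip":0},{"xyz":[0.68,-0.7,0],"rot":[0,0,0],"grip":0},{"xyz":[0.68,-0.7,0],"rot":[0,0,0],"grip":0},{"xyz":[0.68,-0.7,0],"rot":[0,0,0],"grip":0},{"xyz":[0.68,-0.7,0],"rot":[0,0,0],"grip":0}])

```text
time: 2.52
tool_pos: [0.4559, -0.0731, 0.2312]
orientation: [3.075, 0.645, -0.0]
wrist_force: [-0.0, 0.5, 0.1]
grip_width: 0.0854
finger_force: 0.0
```

>>> send_rows(targets=[{"xyz":[0,0,0.25],"rot":[0,0,-0.9],"grip":0.3},{"xyz":[0,0,0.25],"rot":[0,0,-0.9],"grip":0.3},{"xyz":[0,0,0.25],"rot":[0,0,-0.9],"grip":0.3},{"xyz":[0,0,0.25],"rot":[0,0,-0.9],"grip":0.3},{"xyz":[0,0,0.25],"rot":[0,0,-0.9],"grip":0.3},{"xyz":[0,0,0.25],"rot":[0,0,-0.9],"grip":0.3},{"xyz":[0,0,0.25],"rot":[0,0,-0.9],"grip":0.3},{"xyz":[0,0,0.25],"rot":[0,0,-0.9],"grip":0.3},{"xyz":[0,0,0],"rot":[0,0,0],"grip":0.3},{"xyz":[0,0,0],"rot":[0,0,0],"grip":0.3}])

```text
time: 3.78
tool_pos: [0.4559, -0.0741, 0.1714]
orientation: [2.623, 1.729, 0.0]
wrist_force: [0.3, -0.5, -0.2]
grip_width: 0.06
finger_force: 0.0
```

```bash
python3 - <<'E'
from h import *
snap("wrist","w1")
s=bot.sense();print(s["time"],s["tool_pos"],s["qpos"].round(2),s["grip_width"]); M=R.from_rotvec(s["orientation"]).as_matrix();print(M.round(3))
for p in([.456,-.076,.1],[.451,-.081,.026]):print(proj("w1",p))
E
```

```text
3.825 [ 0.45596922 -0.0740691   0.1715349 ] [ 0.48  0.27 -0.45  2.08  0.16  0.82 -0.47] 0.05978862223102649
[[ 0.393  0.919  0.   ]
 [ 0.919 -0.393 -0.   ]
 [-0.     0.    -1.   ]]
[320.3590251  212.38110466]
[317.05349053 189.42667115]
```

View pics/w1.png

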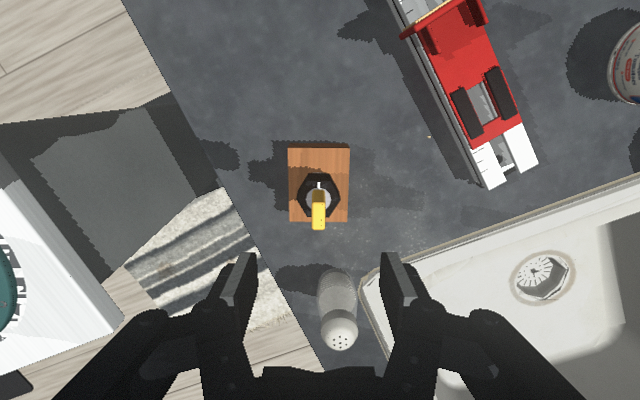

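The wrist view shows the rest square to the tool at (319,185), the yellow tang at about (319,215), and the stop's opening at about (483,100). The next picture zooms in on both.

```bash
python3 - <<'E'
from h import *
im=cv2.imread("pics/w1_full.png")
a=cv2.resize(im[140:240,270:370],(500,500),interpolation=cv2.INTER_CUBIC)
b=cv2.resize(im[50:200,430:550],(300*4//3,500),interpolation=cv2.INTER_CUBIC)
b=b[:,:300] if b.shape[1]>400 else b
o=np.zeros((500,800,3),np.uint8);o[:,:500]=a;o[:,500:]=cv2.resize(im[50:200,450:540],(300,500),interpolation=cv2.INTER_CUBIC)
cv2.imwrite("pics/z2.png",o)
h=cv2.cvtColor(im,cv2.COLOR_BGR2HSV)
for nm,lo,hi in[("yel",(20,120,80),(32,255,255)),("wood",(5,100,60),(18,255,255))]:
  m=cv2.inRange(h,lo,hi);m[:140]=0;m[240:]=0;m[:,:270]=0;m[:,370:]=0
  ys,xs=np.nonzero(m);print(nm,xs.min(),xs.max(),ys.min(),ys.max(),len(xs))
  if nm=="yel":
    for y in range(ys.min(),ys.max()+1,3):
      x=xs[ys==y];print(y,x.min(),x.max(),im[y,319])
# proj of predicted tang top corners if bolt at tcp
E
```

```text
yel 311 325 190 229 513
190 314 321 [ 54  93 112]
193 313 323 [ 46  92 114]
196 312 324 [ 43  90 113]
199 312 324 [ 49  95 117]
202 312 324 [ 75 161 205]
205 312 324 [114 237 250]
208 312 324 [111 236 250]
211 312 325 [112 238 250]
214 311 325 [114 239 250]
217 312 324 [112 238 250]
220 312 324 [116 240 251]
223 312 324 [114 238 250]
226 312 324 [115 239 250]
229 313 323 [ 91 194 230]
wood 287 349 143 221 3128
```

View pics/z2.png

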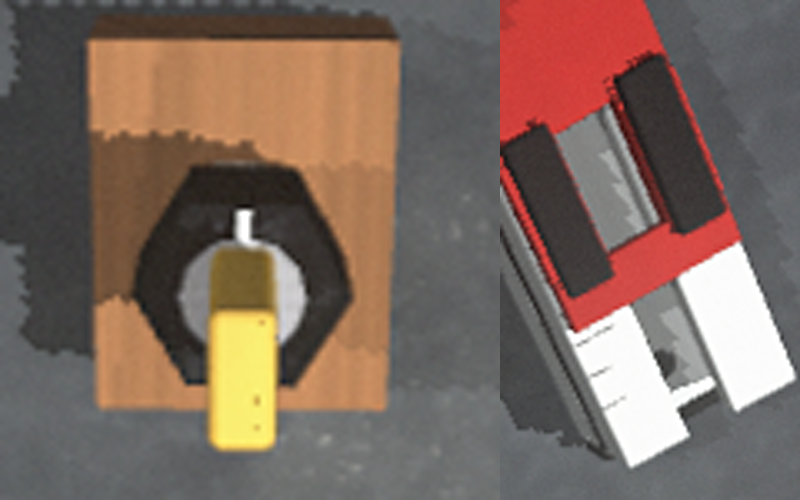

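The zoom shows the tang's top face at u 312–325, v 202–230. The nut's flats face along the tang, with the white mark at the top. The opening lies between (583,118) and (638,236) in the crop.

```bash
python3 - <<'E'
from h import *
s=bot.sense();M=R.from_rotvec(s["orientation"]).as_matrix();p=s["tool_pos"]
t=at("w1",318.4,216,.1);print("tang",t,"in tool",M.T@(t-p))
rc=[at("w1",270+x/5,140+y/5,.026) for x,y in((88,40),(400,40),(388,408),(97,408))];c=np.mean(rc,0);print("rest",M.T@(c-p),[ (M.T@(r-p)).round(4)[:2] for r in rc])
q=lambda x,y,z:at("w1",450+(x-500)*.3,50+y*.3,z)
o=(q(583.5,118,.034)+q(637.5,236,.034))/2
print("open",o,q(656,286.5,.034),q(713.5,423,.03))
d=q(583.5,118,.034)-q(637.5,236,.034);print("len",np.linalg.norm(d),np.degrees(np.arctan2(d[1],d[0])))
z=lambda x,y,h:at("top0",245+x/5,170+y/5,h)
d=z(40,172,.03)-z(602,96,.03);print("rail top",np.degrees(np.arctan2(d[1],d[0])),np.linalg.norm(d))
E
```

```text
tang [ 0.45360596 -0.07802697  0.1       ] in tool [-0.00456767 -0.0006452   0.07153469]
rest [-0.005188   -0.00040857  0.14553481] [array([ 0.0308, -0.0284]), array([0.0309, 0.0278]), array([-0.0412,  0.0278]), array([-0.0412, -0.0289])]
open [ 0.6098558  -0.06385112  0.034     ] [ 0.61413157 -0.09512776  0.034     ] [ 0.62200974 -0.13964154  0.03      ]
len 0.03389959230852448 99.61049637331826
rail top 98.59534349389028 0.279708397046967
```

>>> send_rows(targets=[{"xyz":[-0.16,-0.02,0.6],"rot":[0,0,0],"grip":0.4},{"xyz":[0,0,0.8],"rot":[0,0,0],"grip":0.4},{"xyz":[0,0,0.8],"rot":[0,0,0],"grip":0.4},{"xyz":[0,0,0.7],"rot":[0,0,0],"grip":0.4},{"xyz":[0,0,0.45],"rot":[0,0,0],"grip":0.4},{"xyz":[0,0,0],"rot":[0,0,0],"grip":0.4},{"xyz":[0,0,0],"rot":[0,0,0],"grip":0.4},{"xyz":[0,0,0],"rot":[0,0,0],"grip":1},{"xyz":[0,0,0],"rot":[0,0,0],"grip":1},{"xyz":[0,0,0],"rot":[0,0,0],"grip":1},{"xyz":[0,0,0],"rot":[0,0,0],"grip":1},{"xyz":[0,0,0],"rot":[0,0,0],"grip":1},{"xyz":[0,0,0],"rot":[0,0,0],"grip":1}], newtons=60)

```text
time: 5.45
tool_pos: [0.4538, -0.0783, 0.0713]
orientation: [2.62, 1.731, 0.001]
wrist_force: [-0.1, -0.5, 5.6]
grip_width: 0.0091
finger_force: 59.2
```

>>> send_rows(targets=[{"xyz":[0,0,-0.4],"rot":[0,0,0],"grip":1},{"xyz":[0,0,-0.9],"rot":[0,0,0],"grip":1},{"xyz":[0,0,-1],"rot":[0,0,0],"grip":1},{"xyz":[0.4,0.74,0],"rot":[0,0,0],"grip":1},{"xyz":[0.42,0.77,0],"rot":[0,0,0],"grip":1},{"xyz":[0.42,0.77,0],"rot":[0,0,0],"grip":1},{"xyz":[0.42,0.77,0],"rot":[0,0,0],"grip":1},{"xyz":[0.42,0.77,0],"rot":[0,0,0],"grip":1},{"xyz":[0.4,0.77,0],"rot":[0,0,0],"grip":1},{"xyz":[0,0,0],"rot":[0,0,-0.88],"grip":1},{"xyz":[0,0,0],"rot":[0,0,-0.88],"grip":1},{"xyz":[0,0,0],"rot":[0,0,-0.88],"grip":1},{"xyz":[0,0,0],"rot":[0,0,-0.88],"grip":1},{"xyz":[0,0,0],"rot":[0,0,-0.9],"grip":1},{"xyz":[0,0,0],"rot":[0,0,-0.9],"grip":1},{"xyz":[0,0,0],"rot":[0,0,0],"grip":1},{"xyz":[0,0,0],"rot":[0,0,0],"grip":1},{"xyz":[0,0,0],"rot":[0,0,0],"grip":1}])

```text
time: 7.7
tool_pos: [0.6091, -0.0638, 0.1398]
orientation: [-2.045, -2.385, 0.0]
wrist_force: [0.2, 0.3, -2.5]
grip_width: 0.0091
finger_force: 59.2
```

```bash
python3 - <<'E'
from h import *
snap("wrist","w2",(220,100,420,250),4)
s=bot.sense();print(s["time"],s["tool_pos"],s["qpos"].round(2),s["grip_width"],s["wrist_force"]); M=R.from_rotvec(s["orientation"]).as_matrix();print(M.round(4))
snap("scene","s2")
E
```

```text
7.75 [ 0.60914796 -0.0637164   0.13981951] [ 0.44  0.58 -0.53  1.74  0.35  0.92 -0.08] 0.008554286097272162 [ 1.74632215  0.82528967 -2.60201247]
[[-1.529e-01  9.882e-01 -1.000e-04]
 [ 9.882e-01  1.529e-01 -1.000e-04]
 [-1.000e-04 -2.000e-04 -1.000e+00]]
```

View pics/w2.png

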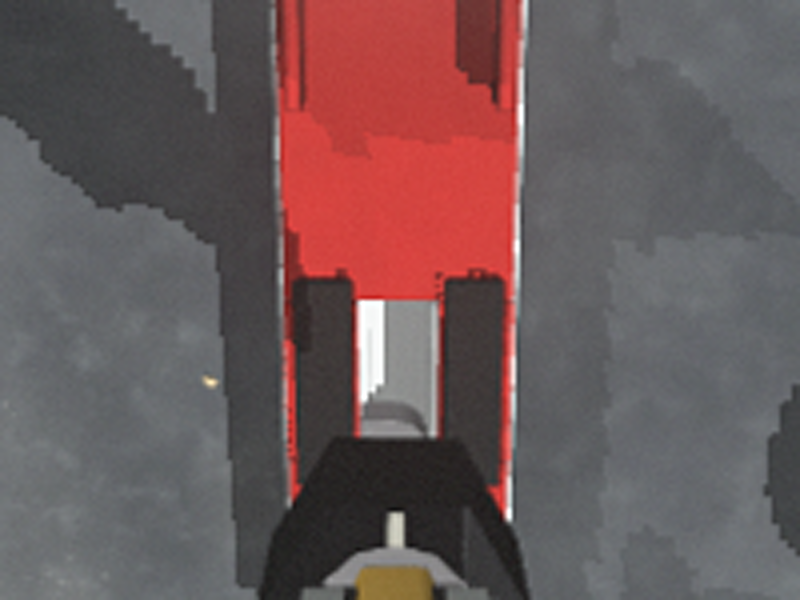

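The bolt is held upright. The nut and head centre at crop x≈395, and the opening and plate centre at x≈398.5 (edges 357/440, rail edges 275–290 and 511–520). I'm working out the fine offsets.

```bash
python3 - <<'E'
from h import *
s=bot.sense();M=R.from_rotvec(s["orientation"]).as_matrix();p=s["tool_pos"]
t=lambda x,y,z:(M.T@(at("w2",220+x/4,100+y/4,z)-p)*1000).round(2)[:2]
dz=s["tool_pos"][2]-.0713
print("tangtop/foot",t(394.5,570,.100+dz))
print("nut top flat",t(335,437,.062+dz),t(460,437,.062+dz))
print("mark",t(396,530,.062+dz))
print("head",t(362,425,.021+dz),t(428,425,.021+dz))
print("rail L/R near",t(276,100,.03),t(520,100,.03)); print("far",t(289,470,.03),t(511,470,.03))
print("opening edge",t(355,298,.034),t(440,298,.034))
print("pads",t(294,280,.036),t(504,280,.036))
# edges by image gradient: plate/rail boundary rows
im=cv2.imread("pics/w2_full.png").astype(int)
red=(im[:,:,2]-im[:,:,1]>60)
P=[]
for v in range(130,215,5):
  xs=np.nonzero(red[v,270:370])[0]+270; P.append((v,xs.min(),xs.max()+1))
L=[]
for v,a,b in P: 
  A=M.T@(at("w2",a-.5,v,.034)-p)*1000;B=M.T@(at("w2",b-.5,v,.034)-p)*1000
  L.append((A[0],A[1],B[1]))
print(np.array(L).round(1)); L=np.array(L);print(np.polyfit(L[:,0],(L[:,1]+L[:,2])/2,1))
E
```

```text
tangtop/foot [26.08 -0.41]
nut top flat [25.32 -7.95] [25.33  7.92]
mark [12.33 -0.19]
head [11.35 -5.58] [11.35  5.02]
rail L/R near [ 55.71 -23.21] [55.73 23.83]
far [-21.54 -22.72] [-21.51  24.44]
opening edge [17.33 -8.22] [17.34  8.74]
pads [ 21.54 -20.15] [21.56 21.24]
[[ 52.4 -22.6  22.4]
 [ 48.6 -22.7  22.5]
 [ 44.8 -22.8  23.4]
 [ 41.  -22.9  22.8]
 [ 37.  -23.   22.9]
 [ 33.1 -22.4  23. ]
 [ 29.1 -22.5  23.1]
 [ 25.1 -22.6  23.3]
 [ 21.  -22.7  23.4]
 [ 16.9 -22.8  22.7]
 [ 12.8 -22.9  23.7]
 [  8.6 -23.   23.8]
 [  4.3 -23.2  23.1]
 [  0.  -22.5  23.2]
 [ -4.3 -22.6  23.4]
 [ -8.7 -22.7  23.5]
 [-13.1 -22.8  23.6]]
[-0.00591839  0.33634569]
```

>>> send_rows(targets=[{"xyz":[0.03,0.022,0.4],"rot":[0,0,-0.06],"grip":1},{"xyz":[0,0,0.6],"rot":[0,0,0],"grip":1},{"xyz":[0,0,0.35],"rot":[0,0,0],"grip":1},{"xyz":[0,0,0.1],"rot":[0,0,0],"grip":1},{"xyz":[0,0,0.1],"rot":[0,0,0],"grip":1},{"xyz":[0,0,0.1],"rot":[0,0,0],"grip":1},{"xyz":[0,0,0.1],"rot":[0,0,0],"grip":1}])

```text
time: 8.68
tool_pos: [0.61, -0.0628, 0.0874]
orientation: [2.036, 2.392, 0.0]
wrist_force: [0.3, 0.7, -1.9]
grip_width: 0.0092
finger_force: 59.2
```

>>> send_rows(targets=[{"xyz":[0,0,0],"rot":[0,0,0],"grip":1}])

```text
time: 8.8
tool_pos: [0.6097, -0.0628, 0.0872]
orientation: [-2.036, -2.392, 0.0]
wrist_force: [-0.4, 1.7, -2.2]
grip_width: 0.0088
finger_force: 59.2
```

>>> send_rows(targets=[{"xyz":[0,0,0.1],"rot":[0,0,0],"grip":1},{"xyz":[0,0,0.1],"rot":[0,0,0],"grip":1},{"xyz":[0,0,0.1],"rot":[0,0,0],"grip":1},{"xyz":[0,0,0],"rot":[0,0,0],"grip":1}])

```text
time: 9.3
tool_pos: [0.6095, -0.0627, 0.0779]
orientation: [-2.036, -2.392, 0.001]
wrist_force: [-0.4, 0.1, -1.7]
grip_width: 0.0089
finger_force: 59.2
```

>>> send_rows(targets=[{"xyz":[0,0,0.06],"rot":[0,0,0],"grip":1},{"xyz":[0,0,0.05],"rot":[0,0,0],"grip":1},{"xyz":[0,0,0],"rot":[0,0,0],"grip":1}])

```text
time: 9.68
tool_pos: [0.6096, -0.0628, 0.0748]
orientation: [-2.036, -2.392, 0.0]
wrist_force: [0.4, -0.3, -2.7]
grip_width: 0.009
finger_force: 59.2
```

Next, small steps down to find the floor.

>>> send_rows(targets=[{"xyz":[0,0,0.04],"rot":[0,0,0],"grip":1},{"xyz":[0,0,0.02],"rot":[0,0,0],"grip":1},{"xyz":[0,0,0],"rot":[0,0,0],"grip":1}])

```text
time: 10.05
tool_pos: [0.6097, -0.0628, 0.0731]
orientation: [-2.036, -2.392, 0.0]
wrist_force: [0.3, -0.4, -2.4]
grip_width: 0.0094
finger_force: 59.2
```

>>> send_rows(targets=[{"xyz":[0,0,0.03],"rot":[0,0,0],"grip":1},{"xyz":[0,0,0],"rot":[0,0,0],"grip":1}])

```text
time: 10.3
tool_pos: [0.6097, -0.0628, 0.0722]
orientation: [-2.036, -2.392, 0.0]
wrist_force: [-0.2, -0.6, -1.8]
grip_width: 0.0092
finger_force: 59.2
```

>>> send_rows(targets=[{"xyz":[0,0,-0.025],"rot":[0,0,0.5],"grip":1},{"xyz":[0,0,0],"rot":[0,0,0.8],"grip":1},{"xyz":[0,0,0],"rot":[0,0,0.8],"grip":1},{"xyz":[0,0,0],"rot":[0,0,0.8],"grip":1},{"xyz":[0,0,0],"rot":[0,0,0.1],"grip":1}])

```text
time: 10.92
tool_pos: [0.6098, -0.0627, 0.0731]
orientation: [2.385, 2.045, -0.0]
wrist_force: [-0.6, 1.3, -1.8]
grip_width: 0.0092
finger_force: 59.2
```

```bash
python3 - <<'E'
from h import *
s=bot.sense();print(s["wrist_force"],s["moment"],s["qpos"].round(2),s["tool_pos"])
E
```

```text
[-0.56211511  1.3033071  -1.80636277] [ 0.00555989 -0.01102162  0.00032397] [ 0.35  0.65 -0.41  1.78  0.35  0.79 -0.39] [ 0.6097869  -0.06267908  0.07308698]
```

>>> send_rows(targets=[{"xyz":[0,0,0],"rot":[0,0,0.9],"grip":1},{"xyz":[0,0,0],"rot":[0,0,0.9],"grip":1},{"xyz":[0,0,0],"rot":[0,0,0.9],"grip":1},{"xyz":[0,0,0],"rot":[0,0,0.9],"grip":1},{"xyz":[0,0,0],"rot":[0,0,0.9],"grip":1},{"xyz":[0,0,0],"rot":[0,0,0.9],"grip":1}])

```text
time: 11.68
tool_pos: [0.6097, -0.0627, 0.073]
orientation: [-2.862, -1.295, 0.0]
wrist_force: [0.1, 0.4, -1.9]
grip_width: 0.0087
finger_force: 59.2
```

>>> send_rows(targets=[{"xyz":[0,0,0],"rot":[0,0,0.9],"grip":1},{"xyz":[0,0,0],"rot":[0,0,0.9],"grip":1},{"xyz":[0,0,0],"rot":[0,0,0.9],"grip":1},{"xyz":[0,0,0],"rot":[0,0,0.9],"grip":1},{"xyz":[0,0,0],"rot":[0,0,0.9],"grip":1},{"xyz":[0,0,0],"rot":[0,0,0.9],"grip":1},{"xyz":[0,0,0],"rot":[0,0,0.7],"grip":1},{"xyz":[0,0,0],"rot":[0,0,0.5],"grip":1},{"xyz":[0,0,0],"rot":[0,0,0],"grip":1}])

```text
time: 12.8
tool_pos: [0.6097, -0.0625, 0.073]
orientation: [-3.131, -0.255, 0.0]
wrist_force: [0.0, 0.1, -2.8]
grip_width: 0.009
finger_force: 59.2
```

```bash
python3 - <<'E'
from h import *
s=bot.sense();print(s["wrist_force"],s["moment"],s["qpos"].round(2),s["tool_pos"]); print(R.from_rotvec(s["orientation"]).as_matrix().round(3))
E
```

```text
[ 0.02451166  0.07083895 -2.77750214] [0.00351717 0.0114665  0.01850452] [ 0.12  0.61 -0.1   1.8   0.09  0.74 -1.43] [ 0.60972421 -0.06253835  0.07296922]
[[ 0.987  0.162 -0.   ]
 [ 0.162 -0.987  0.   ]
 [-0.    -0.    -1.   ]]
```

>>> send_rows(targets=[{"xyz":[0,0,0.03],"rot":[0,0,0],"grip":1},{"xyz":[0,0,0],"rot":[0,0,0],"grip":0.3},{"xyz":[0,0,0],"rot":[0,0,0],"grip":0.3},{"xyz":[0,0,0],"rot":[0,0,0],"grip":0.3},{"xyz":[0,0,0],"rot":[0,0,0],"grip":0.3},{"xyz":[0,0,0],"rot":[0,0,-1],"grip":0.3},{"xyz":[0,0,0],"rot":[0,0,-1],"grip":0.3},{"xyz":[0,0,0],"rot":[0,0,-1],"grip":0.3},{"xyz":[0,0,0],"rot":[0,0,-1],"grip":0.3},{"xyz":[0,0,0],"rot":[0,0,-1],"grip":0.3},{"xyz":[0,0,0],"rot":[0,0,-1],"grip":0.3},{"xyz":[0,0,0],"rot":[0,0,-1],"grip":0.3},{"xyz":[0,0,0],"rot":[0,0,-1],"grip":0.3},{"xyz":[0,0,0],"rot":[0,0,-1],"grip":0.3},{"xyz":[0,0,0],"rot":[0,0,-1],"grip":0.3}])

```text
time: 14.68
tool_pos: [0.6098, -0.0629, 0.0722]
orientation: [2.583, 1.788, -0.0]
wrist_force: [-0.0, 0.2, -0.1]
grip_width: 0.0595
finger_force: 0.0
```

>>> send_rows(targets=[{"xyz":[0,0,0],"rot":[0,0,-1],"grip":0.3},{"xyz":[0,0,0],"rot":[0,0,-1],"grip":0.3},{"xyz":[0,0,0],"rot":[0,0,-1],"grip":0.3},{"xyz":[0,0,0],"rot":[0,0,-1],"grip":0.3},{"xyz":[0,0,0],"rot":[0,0,-1],"grip":0.3},{"xyz":[0,0,0],"rot":[0,0,-1],"grip":0.3},{"xyz":[0,0,0],"rot":[0,0,-1],"grip":0.3},{"xyz":[0,0,0],"rot":[0,0,-1],"grip":0.3},{"xyz":[0,0,0],"rot":[0,0,-1],"grip":0.3},{"xyz":[0,0,0],"rot":[0,0,-1],"grip":0.3},{"xyz":[0,0,0],"rot":[0,0,-1],"grip":0.3},{"xyz":[0,0,0],"rot":[0,0,-1],"grip":0.3},{"xyz":[0,0,0],"rot":[0,0,-1],"grip":0.3},{"xyz":[0,0,0],"rot":[0,0,-1],"grip":0.3},{"xyz":[0,0,0],"rot":[0,0,-1],"grip":0.3},{"xyz":[0,0,0],"rot":[0,0,0],"grip":0.3}])

```text
time: 16.68
tool_pos: [0.6097, -0.0631, 0.072]
orientation: [-0.57, -3.089, -0.0]
wrist_force: [0.5, 0.7, 0.0]
grip_width: 0.06
finger_force: 0.0
```

```bash
python3 - <<'E'
from h import *
snap("wrist","w3",(210,150,430,315),3.6)
s=bot.sense();print(s["time"],s["moment"],s["qpos"].round(2),s["tool_pos"],s["grip_width"]); print(R.from_rotvec(s["orientation"]).as_matrix().round(3))
E
```

```text
16.725 [ 0.05908082 -0.02673553  0.01482768] [ 0.57  0.74 -0.73  1.77  0.62  0.88  0.76] [ 0.60972086 -0.06299303  0.07201825] 0.0598925916339741
[[-0.934  0.358 -0.   ]
 [ 0.358  0.934  0.   ]
 [ 0.     0.    -1.   ]]
```

View pics/w3.png

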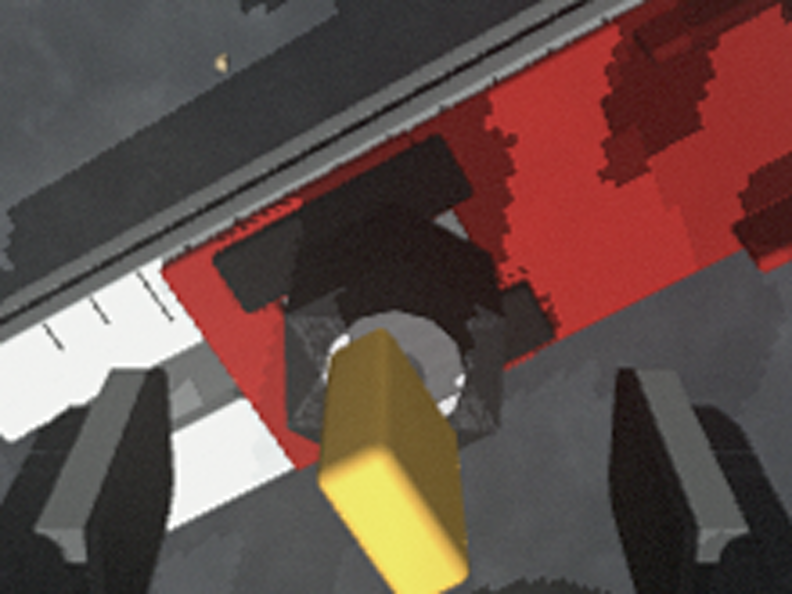

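The nut's flats are parallel to the fingers and centred between them: nut x 285–505, finger inner edges 172 and 612. I'm descending and gripping the nut.

>>> send_rows(targets=[{"xyz":[0,0,0.2],"rot":[0,0,0],"grip":0.3},{"xyz":[0,0,0.3],"rot":[0,0,0],"grip":0.3},{"xyz":[0,0,0.25],"rot":[0,0,0],"grip":0.3},{"xyz":[0,0,0.15],"rot":[0,0,0],"grip":0.3},{"xyz":[0,0,0],"rot":[0,0,0],"grip":0.3}])

```text
time: 17.35
tool_pos: [0.6094, -0.0627, 0.0446]
orientation: [-0.567, -3.089, 0.0]
wrist_force: [-0.2, -0.8, 0.1]
grip_width: 0.0597
finger_force: 0.0
```

>>> send_rows(targets=[{"xyz":[0,0,0],"rot":[0,0,0],"grip":0.5},{"xyz":[0,0,0],"rot":[0,0,0],"grip":0.6},{"xyz":[0,0,0],"rot":[0,0,0],"grip":0.8},{"xyz":[0,0,0],"rot":[0,0,0],"grip":0.8},{"xyz":[0,0,0],"rot":[0,0,0],"grip":0.8}], newtons=50)

```text
time: 17.98
tool_pos: [0.61, -0.0628, 0.0456]
orientation: [0.567, 3.089, -0.0]
wrist_force: [0.1, -0.4, 4.5]
grip_width: 0.0307
finger_force: 49.9
```

```bash
python3 - <<'E'
from h import *
s=bot.sense();print(s["time"],s["wrist_force"],s["moment"],s["qpos"].round(2),s["tool_pos"],s["grip_width"]); print(R.from_rotvec(s["orientation"]).as_matrix().round(3))
E
```

```text
17.975 [ 0.05267209 -0.39531613  4.48335109] [ 0.01575699  0.25858985 -0.02686151] [ 0.55  0.78 -0.7   1.77  0.65  0.84  0.74] [ 0.6100003  -0.06275043  0.04557667] 0.030714184121169046
[[-0.935  0.355  0.001]
 [ 0.355  0.935 -0.   ]
 [-0.001  0.    -1.   ]]
```

>>> send_rows(targets=[{"xyz":[0,0,0],"rot":[0,0,0.6],"grip":0.8},{"xyz":[0,0,0],"rot":[0,0,0.9],"grip":0.8},{"xyz":[0,0,0],"rot":[0,0,0.9],"grip":0.8},{"xyz":[0,0,0],"rot":[0,0,0],"grip":0.8}])

```text
time: 18.48
tool_pos: [0.6099, -0.0628, 0.045]
orientation: [0.948, 2.995, -0.0]
wrist_force: [0.6, 0.1, 0.2]
grip_width: 0.0308
finger_force: 49.7
```

```bash
cat > st.py <<'E'
from h import *
s=bot.sense();M=R.from_rotvec(s["orientation"]).as_matrix()
print(round(s["time"],2),"F",s["wrist_force"].round(2),"M",s["moment"].round(3),"z",s["tool_pos"].round(4),"yaw_y",np.degrees(np.arctan2(M[1,1],M[0,1])).round(2),"q7",s["qpos"][6].round(2),"w",s["grip_width"].round(4))
E
python3 st.py
```

```text
Traceback (most recent call last):
  File "st.py", line 3, in <module>
    print(round(s["time"],2),"F",s["wrist_force"].round(2),"M",s["moment"].round(3),"z",s["tool_pos"].round(4),"yaw_y",np.degrees(np.arctan2(M[1,1],M[0,1])).round(2),"q7",s["qpos"][6].round(2),"w",s["grip_width"].round(4))
                                                                                                                                                                                                     ^^^^^^^^^^^^^^^^^^^^^
AttributeError: 'float' object has no attribute 'round'
```

```bash
sed -i 's/s\["grip_width"\].round(4)/round(s["grip_width"],4)/' st.py; python3 st.py
```

```text
18.48 F [0.58 0.09 0.16] M [ 0.025 -0.148  0.002] z [ 0.6099 -0.0628  0.045 ] yaw_y 54.85 q7 0.53 w 0.0308
```

>>> send_rows(targets=[{"xyz":[0,0,0.009],"rot":[0,0,0.9],"grip":0.8},{"xyz":[0,0,0.009],"rot":[0,0,0.9],"grip":0.8},{"xyz":[0,0,0.009],"rot":[0,0,0.9],"grip":0.8},{"xyz":[0,0,0],"rot":[0,0,0],"grip":0.8}])

```text
time: 18.98
tool_pos: [0.6098, -0.0628, 0.0442]
orientation: [1.359, 2.832, -0.0]
wrist_force: [0.9, -0.3, -0.4]
grip_width: 0.0311
finger_force: 49.7
```

```bash
python3 st.py
```

```text
18.98 F [ 0.92 -0.3  -0.36] M [ 0.024 -0.193  0.011] z [ 0.6098 -0.0628  0.0442] yaw_y 38.73 q7 0.29 w 0.0311
```

>>> send_rows(targets=[{"xyz":[0,0,0.009],"rot":[0,0,0.9],"grip":0.8},{"xyz":[0,0,0.009],"rot":[0,0,0.9],"grip":0.8},{"xyz":[0,0,0.009],"rot":[0,0,0.9],"grip":0.8},{"xyz":[0,0,0],"rot":[0,0,0],"grip":0.8}])

```text
time: 19.48
tool_pos: [0.6098, -0.0628, 0.0437]
orientation: [1.744, 2.613, -0.0]
wrist_force: [-0.9, 1.1, 2.5]
grip_width: 0.0307
finger_force: 50.0
```

```bash
python3 st.py
```

```text
19.48 F [-0.87  1.14  2.49] M [-0.031  0.097 -0.042] z [ 0.6098 -0.0628  0.0437] yaw_y 22.57 q7 0.05 w 0.0307
```

>>> send_rows(targets=[{"xyz":[0,0,0],"rot":[0,0,0.5],"grip":0.8},{"xyz":[0,0,0],"rot":[0,0,0.5],"grip":0.8},{"xyz":[0,0,0],"rot":[0,0,0.5],"grip":0.8}])

```text
time: 19.85
tool_pos: [0.6098, -0.0627, 0.0437]
orientation: [1.944, 2.467, 0.0]
wrist_force: [-0.9, -0.5, 3.4]
grip_width: 0.0308
finger_force: 50.0
```

```bash
python3 st.py
```

```text
19.85 F [-0.94 -0.48  3.35] M [0.003 0.043 0.076] z [ 0.6098 -0.0627  0.0437] yaw_y 13.52 q7 -0.08 w 0.0308
```

>>> send_rows(targets=[{"xyz":[0,0,0],"rot":[0,0,0.5],"grip":0.8},{"xyz":[0,0,0],"rot":[0,0,0.5],"grip":0.8},{"xyz":[0,0,0],"rot":[0,0,0.5],"grip":0.8}])

```text
time: 20.23
tool_pos: [0.6098, -0.0627, 0.0437]
orientation: [2.132, 2.307, 0.0]
wrist_force: [0.1, 0.3, 3.2]
grip_width: 0.0306
finger_force: 50.0
```

```bash
python3 st.py
```

```text
20.23 F [0.07 0.28 3.2 ] M [-0.003  0.048  0.092] z [ 0.6098 -0.0627  0.0437] yaw_y 4.52 q7 -0.21 w 0.0306
```

>>> send_rows(targets=[{"xyz":[0,0,0],"rot":[0,0,0.4],"grip":0.8},{"xyz":[0,0,0],"rot":[0,0,0.4],"grip":0.8}])

```text
time: 20.48
tool_pos: [0.6098, -0.0628, 0.0437]
orientation: [2.23, 2.213, 0.0]
wrist_force: [0.4, 0.1, 4.6]
grip_width: 0.0307
finger_force: 50.1
```

```bash
python3 st.py
```

```text
20.48 F [0.44 0.08 4.58] M [0.032 0.14  0.074] z [ 0.6098 -0.0628  0.0437] yaw_y -0.45 q7 -0.28 w 0.0307
```

>>> send_rows(targets=[{"xyz":[0,0,0],"rot":[0,0,0.4],"grip":0.8},{"xyz":[0,0,0],"rot":[0,0,0.4],"grip":0.8}])

```text
time: 20.72
tool_pos: [0.6098, -0.0628, 0.0437]
orientation: [2.322, 2.115, 0.0]
wrist_force: [-1.3, 0.9, 4.9]
grip_width: 0.0309
finger_force: 50.2
```

```bash
python3 st.py
```

```text
20.73 F [-1.3   0.87  4.88] M [0.045 0.239 0.104] z [ 0.6098 -0.0628  0.0437] yaw_y -5.34 q7 -0.35 w 0.0309
```

>>> send_rows(targets=[{"xyz":[0,0,-0.005],"rot":[0,0,0.4],"grip":0.8},{"xyz":[0,0,0],"rot":[0,0,0.4],"grip":0.8}])

```text
time: 20.98
tool_pos: [0.6097, -0.0627, 0.0436]
orientation: [2.409, 2.016, -0.0]
wrist_force: [-0.5, 0.3, 3.0]
grip_width: 0.0307
finger_force: 50.1
```

```bash
python3 st.py
```

```text
20.98 F [-0.47  0.27  3.03] M [0.04  0.083 0.135] z [ 0.6097 -0.0627  0.0436] yaw_y -10.16 q7 -0.42 w 0.0307
```

>>> send_rows(targets=[{"xyz":[0,0,0],"rot":[0,0,0.4],"grip":0.8},{"xyz":[0,0,0],"rot":[0,0,0.4],"grip":0.8}])

```text
time: 21.22
tool_pos: [0.6097, -0.0628, 0.0436]
orientation: [2.492, 1.913, -0.0]
wrist_force: [-0.3, -0.8, 4.0]
grip_width: 0.0309
finger_force: 50.1
```

```bash
python3 st.py
```

```text
21.23 F [-0.27 -0.8   3.96] M [0.033 0.154 0.062] z [ 0.6097 -0.0628  0.0436] yaw_y -14.97 q7 -0.49 w 0.0309
```

>>> send_rows(targets=[{"xyz":[0,0,-0.003],"rot":[0,0,0.4],"grip":0.8},{"xyz":[0,0,0],"rot":[0,0,0.4],"grip":0.8}])

```text
time: 21.48
tool_pos: [0.6097, -0.0628, 0.0436]
orientation: [-2.57, -1.807, 0.0]
wrist_force: [0.3, -0.6, 2.7]
grip_width: 0.0307
finger_force: 50.0
```

```bash
python3 st.py
```

```text
21.48 F [ 0.32 -0.61  2.68] M [-0.008 -0.029  0.079] z [ 0.6097 -0.0628  0.0436] yaw_y -19.78 q7 -0.56 w 0.0307
```

>>> send_rows(targets=[{"xyz":[0,0,0],"rot":[0,0,0.4],"grip":0.8},{"xyz":[0,0,0],"rot":[0,0,0.4],"grip":0.8}])

```text
time: 21.72
tool_pos: [0.6097, -0.0628, 0.0436]
orientation: [-2.643, -1.698, 0.0]
wrist_force: [0.0, 0.7, 2.1]
grip_width: 0.031
finger_force: 49.9
```

```bash
python3 st.py
```

```text
21.73 F [0.03 0.71 2.14] M [ 0.058 -0.056  0.056] z [ 0.6097 -0.0628  0.0436] yaw_y -24.57 q7 -0.62 w 0.031
```

>>> send_rows(targets=[{"xyz":[0,0,0],"rot":[0,0,0.4],"grip":0.8},{"xyz":[0,0,0],"rot":[0,0,0.4],"grip":0.8}])

```text
time: 21.98
tool_pos: [0.6097, -0.0628, 0.0436]
orientation: [-2.712, -1.586, 0.0]
wrist_force: [0.2, 0.1, 2.0]
grip_width: 0.031
finger_force: 49.8
```

```bash
python3 st.py
```

```text
21.98 F [0.2  0.11 2.03] M [ 0.036 -0.063  0.052] z [ 0.6097 -0.0628  0.0436] yaw_y -29.37 q7 -0.69 w 0.031
```

>>> send_rows(targets=[{"xyz":[0,0,0],"rot":[0,0,0.3],"grip":0.8},{"xyz":[0,0,0],"rot":[0,0,0.3],"grip":0.8}])

```text
time: 22.22
tool_pos: [0.6097, -0.0628, 0.0437]
orientation: [2.76, 1.501, -0.0]
wrist_force: [-0.4, 0.2, 1.4]
grip_width: 0.0311
finger_force: 49.8
```

```bash
python3 st.py
```

```text
22.23 F [-0.39  0.24  1.4 ] M [-0.036 -0.091  0.078] z [ 0.6097 -0.0628  0.0437] yaw_y -32.94 q7 -0.74 w 0.0311
```

>>> send_rows(targets=[{"xyz":[0,0,0],"rot":[0,0,0.3],"grip":0.8},{"xyz":[0,0,0],"rot":[0,0,0.3],"grip":0.8}])

```text
time: 22.48
tool_pos: [0.6097, -0.0628, 0.0436]
orientation: [-2.806, -1.413, 0.0]
wrist_force: [0.1, 0.4, 1.4]
grip_width: 0.0306
finger_force: 49.7
```

```bash
python3 st.py
```

```text
22.48 F [0.12 0.36 1.39] M [ 0.039 -0.1    0.133] z [ 0.6097 -0.0628  0.0436] yaw_y -36.53 q7 -0.79 w 0.0306
```

>>> send_rows(targets=[{"xyz":[0,0,0],"rot":[0,0,0.3],"grip":0.8},{"xyz":[0,0,0],"rot":[0,0,0.3],"grip":0.8}])

```text
time: 22.72
tool_pos: [0.6096, -0.0628, 0.0436]
orientation: [-2.849, -1.325, 0.0]
wrist_force: [0.8, -0.2, 0.6]
grip_width: 0.0307
finger_force: 49.7
```

```bash
python3 st.py
```

```text
22.73 F [ 0.83 -0.23  0.59] M [-0.039 -0.177  0.134] z [ 0.6096 -0.0628  0.0436] yaw_y -40.12 q7 -0.85 w 0.0307
```

>>> send_rows(targets=[{"xyz":[0,0,0],"rot":[0,0,0.3],"grip":0.8},{"xyz":[0,0,0],"rot":[0,0,0.3],"grip":0.8}])

```text
time: 22.98
tool_pos: [0.6097, -0.0628, 0.0436]
orientation: [2.889, 1.234, -0.0]
wrist_force: [0.4, -0.2, 0.2]
grip_width: 0.0307
finger_force: 49.5
```

```bash
python3 st.py
```

```text
22.98 F [ 0.36 -0.24  0.24] M [ 0.02  -0.27   0.215] z [ 0.6097 -0.0628  0.0436] yaw_y -43.72 q7 -0.9 w 0.0307
```

>>> send_rows(targets=[{"xyz":[0,0,0],"rot":[0,0,0.3],"grip":0.8}])

```text
time: 23.1
tool_pos: [0.6096, -0.0628, 0.0436]
orientation: [-2.908, -1.189, 0.0]
wrist_force: [0.1, -0.4, -1.3]
grip_width: 0.031
finger_force: 49.5
```

```bash
python3 st.py
```

```text
23.1 F [ 0.12 -0.43 -1.28] M [-0.015 -0.19   0.31 ] z [ 0.6096 -0.0628  0.0436] yaw_y -45.53 q7 -0.92 w 0.031
```

```bash
python3 - <<'E'
from h import *
L=[]
for i in range(6):
  bot.capture("top");s=bot.sense();L.append([s["moment"][2],s["wrist_force"][2]])
L=np.array(L);print(L.round(3).tolist(),L.mean(0))
E
```

```text
[[0.219, -2.081], [0.15, -2.208], [0.089, -2.558], [0.14, -2.504], [0.127, -2.049], [0.137, -2.103]] [ 0.14388521 -2.25048485]
```

>>> send_rows(targets=[{"xyz":[0,0,0.003],"rot":[0,0,0.3],"grip":0.8},{"xyz":[0,0,0],"rot":[0,0,0.3],"grip":0.8}], newtons=70)

```text
time: 23.65
tool_pos: [0.6097, -0.0628, 0.0437]
orientation: [-2.944, -1.097, 0.0]
wrist_force: [-0.5, -0.5, -0.6]
grip_width: 0.0305
finger_force: 70.5
```

```bash
python3 st.py
```

```text
23.65 F [-0.45 -0.52 -0.61] M [-0.049 -0.063  0.287] z [ 0.6097 -0.0628  0.0437] yaw_y -49.12 q7 -0.97 w 0.0305
```

>>> send_rows(targets=[{"xyz":[0,0,0.003],"rot":[0,0,0.3],"grip":0.8},{"xyz":[0,0,0],"rot":[0,0,0.3],"grip":0.8}])

```text
time: 23.9
tool_pos: [0.6097, -0.0628, 0.0436]
orientation: [2.977, 1.004, -0.0]
wrist_force: [0.8, -0.4, -0.2]
grip_width: 0.0305
finger_force: 70.6
```

```bash
python3 st.py;  python3 - <<'E'
from h import *
L=[]
for i in range(8):
  bot.capture("top");s=bot.sense();L.append([s["moment"][2],s["wrist_force"][2]])
L=np.array(L);print(L.mean(0),L.std(0))
E
```

```text
23.9 F [ 0.76 -0.44 -0.17] M [-0.046  0.019  0.382] z [ 0.6097 -0.0628  0.0436] yaw_y -52.72 q7 -1.02 w 0.0305
[0.23675048 0.579212  ] [0.02602218 0.38645424]
```

>>> send_rows(targets=[{"xyz":[0,0,0],"rot":[0,0,0.3],"grip":0.8},{"xyz":[0,0,0],"rot":[0,0,0.3],"grip":0.8},{"xyz":[0,0,0],"rot":[0,0,0.25],"grip":0.8}])

```text
time: 24.68
tool_pos: [0.6097, -0.0628, 0.0436]
orientation: [3.018, 0.871, -0.0]
wrist_force: [-1.2, 0.6, 1.5]
grip_width: 0.0305
finger_force: 70.8
```

```bash
python3 st.py
```

```text
24.68 F [-1.22  0.65  1.55] M [-0.043  0.234  0.38 ] z [ 0.6097 -0.0628  0.0436] yaw_y -57.81 q7 -1.1 w 0.0305
```

>>> send_rows(targets=[{"xyz":[0,0,0],"rot":[0,0,0],"grip":0.8},{"xyz":[0,0,0],"rot":[0,0,0],"grip":0.3},{"xyz":[0,0,0],"rot":[0,0,0],"grip":0.3},{"xyz":[0,0,0],"rot":[0,0,0],"grip":0.3},{"xyz":[0,0,0],"rot":[0,0,0],"grip":0.3},{"xyz":[0,0,-0.5],"rot":[0,0,0],"grip":0.3},{"xyz":[0,0,-0.9],"rot":[0,0,0],"grip":0.3},{"xyz":[0,0,-1],"rot":[0,0,0],"grip":0.3},{"xyz":[0,0,-1],"rot":[0,0,0],"grip":0.3},{"xyz":[0,0,-1],"rot":[0,0,0],"grip":0.3},{"xyz":[0,0,0],"rot":[0,0,0],"grip":0.3}])

```text
time: 26.05
tool_pos: [0.6117, -0.0628, 0.1795]
orientation: [3.015, 0.873, 0.01]
wrist_force: [0.3, 0.1, 0.0]
grip_width: 0.06
finger_force: 0.0
```

```bash
python3 st.py; python3 - <<'E'
from h import *
snap("wrist","w4",(160,80,480,320),2.5)
snap("top","t4")
a=cv2.imread("pics/top0_full.png")[170:280,245:400]
E
```

```text
26.05 F [0.3  0.06 0.04] M [0.045 0.012 0.057] z [ 0.6117 -0.0628  0.1795] yaw_y -57.72 q7 -1.06 w 0.06
```

View pics/w4.png

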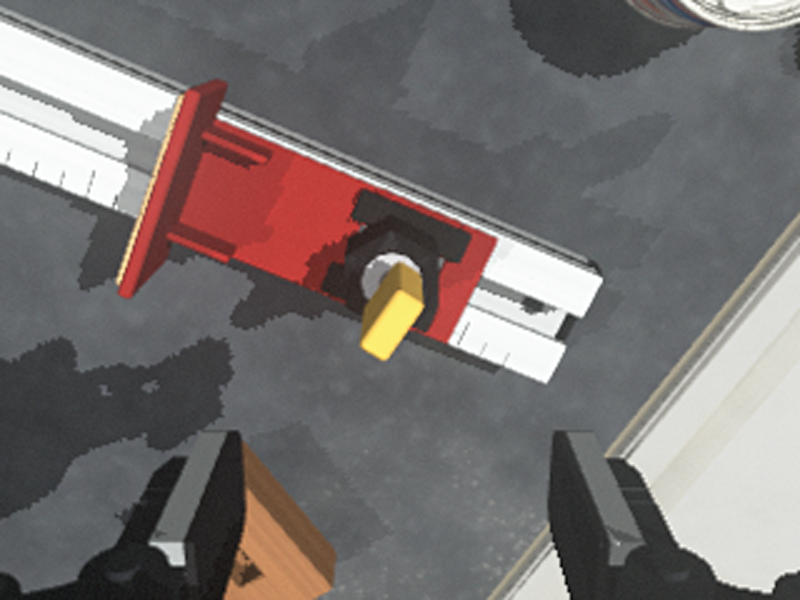

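The wrist view shows the tang square across the rail at (393,315), the nut seated on the pads at (393,270), and the stop where it was. The gripper is clear, so I'm handing the job in.

```bash
python3 -c "
from workcell import bot
print(bot.finish_job())"
```

```text
the job is handed in; nothing more can be done
None
```

The job is handed in at about 26 s: the bolt's head is under the slot's lips after a 90° clockwise turn, and the nut is clamped about 20° past my best estimate of first resistance (noisy torque, so good to a few degrees); the stop looked unmoved in the last view, and I did not re-check the cup, shaker and jar.

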